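Swing the desk lamp over the open book and switch it on

ROBOT

A 6-joint arm with a two-finger parallel gripper is mounted at the origin on the work surface. World frame = base frame: x ahead of the robot, y to its left, z up, the work surface at z = 0. Lengths are in mm, angles in rad, forces in N, time in s.
With the tool pointing down it reaches from about 250 to 775 mm from the base axis. Payload 8.9 kg.
Tool frame: the origin (TCP) lies at the very end of the fingers, on their centre line; the grasp point (between the pads) lies 19 mm behind it; z points along the fingers, x is the direction in which the jaws open and shut, and the axes are right-handed (so a half turn about z gives the same grasp; the last joint's range is limited). The gripper opens to 85 mm and grips with 20 to 120 N. Pads are 22 mm wide; open, the fingers measure 114 mm over their backs; the gripper's body (76 mm by 85 mm) begins 54 mm behind the grasp point. The pads swing forward as they close: fully open they stand 13 mm farther back than shut.
Start: joints at [-1.368, 0.291, -0.153, 1.127, 0, 1.431], TCP at [175.973, -494.628, 207.705] pointing down, gripper open.
Joint ranges: [-2.52, 2.52], [-0.91, 1.74], [-1.3, 1.37], [-1.96, 2.02], [-1.52, 1.47], [-3.14, 3.14]. Speed limits (rad/s): [2.22, 2.22, 2.79, 3.14, 3.14, 3.14].

INTERFACE

Orientations are given as a unit quaternion [x, y, z, w].
In Python, from cell import sense, viewer, workorder gives the robot as it stands. The module is installed in compiled form; this text tells all that it offers.
- The arm moves only by the shell command python3 -m jog 'ROWS'. ROWS is JSON, one flat list of numbers, 7 for each row, row after row: the gripper's target within -1 to 1 (fully open at 1, half-way at 0, shut at -1), then the shift along the world's x, y, z in m, then the turn, a rotation vector about the world's x, y, z in rad. A call has 1 to 12 rows; each row is the pose to reach, as a shift and turn from the pose commanded when the call began; what a row does not reach only later rows make up. A row lasts 1/12 s, in which the tool goes at most 41.7 mm and 7.16 degrees, less where a joint would pass 70% of its speed; a pose out of reach is approached as far as the arm can. A call with a gripper value outside its range is refused whole. The fingers move at their own pace and stop on an object; the grip force is fixed at half the most. Time passes only in rows, so rows that repeat a pose let the fingers close. It gives the time, the measured TCP pose, the force and the opening at its end, in the units of the state.
- sense(): the state, without advancing time (a new reading comes with each control period).
- viewer.read_camera(name): name is "side" or "top" or "wrist"; returns a dict with "img" (480x640x3 uint8, red, green, blue), "range_z" (480x640 float32, mm along the optical axis (not along the pixel's ray), 0 where there is no reading), "mtx" (3x3 intrinsics, pixels), "distortion" ([k1, k2, p1, p2, k3] as OpenCV has them; the pictures are not rectified), "eye" and "attitude" of the camera in the world; the wrist camera has in their place "tool_from_camera" (4x4, takes a point from camera to tool coordinates, whose origin is the TCP and whose axes are the tool frame's). Camera axes: x right, y down, z forward; pixel columns grow to the right and rows downward; lengths in mm; the calibration is good to about 2 mm. A picture is of the moment at which its call begins: read the wrist's pose just before it.
- workorder.hand_in(): hands the job in, once; it reports no verdict.
The state is a dict: "time_s": time; "joint_positions": joint angles; "qd": joint speeds; "tau": joint torques, N m; "tool_pos": TCP position; "tcp_rot": TCP orientation; "ft_force": force on the tool from outside, world axes, zero at the start; "wrist_torque": the same for the moment, N m; "opening": finger opening in mm.
Only numpy, scipy, OpenCV 4.12 (cv2) and the standard library are available. Lean on these libraries where they do the work, as an engineer would, in place of code of your own. Each camera call takes 0.05 s, during which the arm holds its last target. There are 200 camera calls.

TASK

Get the desk ready for reading: with a fingertip, gently push the brass lamp's arm round until the lamp's head hangs centred over the open book, and leave it there. Then press the button on the lamp's foot all the way down to switch the lamp on, and let go. Do not grip or lift anything, do not shift the lamp's foot or the book, and leave everything else on the desk as it stands.

Things in the scene. Friction and masses are not known exactly. Their poses are not given: they have to be found in the camera images.
- lamp: Brass swing-arm desk lamp, loose, about 3 kg. Foot: flat slab 220 (x) x 150 (y) x 18 mm; origin at the centre of its underside, z up. Post of 18 mm diameter at x = +60 mm, y = 0, its collar (28 mm diameter) topping out 232 mm above the desk; button at x = -75 mm, y = 0.
- pivot (a point): Point on the vertical axis about which the lamp's arm swings, in the post's collar, at the arm's mid-height, 217 mm above the desk. Belongs to the foot: does not turn with the arm.
- lamp_arm: Level brass arm: bar 12 mm wide, 20 mm high (207 to 227 mm above the desk). Origin on the pivot axis at the bar's mid-height; the bar runs along its own -x axis to 195 mm from the pivot, where the round head begins. Stiff swivel: about 0.12 N m (1 N at mid-bar), stays where it is left, no spring.
- head (a point): Centre of the lamp's head, a flat brass disc of 100 mm diameter and 22 mm high at the end of the arm, 245 mm from the pivot, centre 217 mm above the desk.
- swing (a joint): Swivel angle of the arm on the foot, rad: 0 when the arm points along the foot's -x axis (above the button), positive anticlockwise seen from above; stops at -1.9 and +1.9.
- switch (a joint): Travel of the push button in m: 0 up, 0.006 fully down. Springs back; fully down takes 4 N.
- switch_top (a point): Centre of the top face of the grey round push button (32 mm diameter) in its dark housing on the lamp's foot, near the end away from the post. It is pressed straight down. When the arm is swung over the open book the space above it is free.
- open_book: Small open book lying flat, loose, two cream pages with lines of print: 204 (x, across both pages) x 150 (y) x 12 mm. Origin: centre of the underside, below the middle of the spread. It lies left or right of the lamp's foot, 228 to 262 mm from the pivot axis, so the head can come within 20 mm of centred over it.
- shut_book: Shut book of 150 x 110 x 27 mm lying on the other side of the lamp, loose. Origin: centre of the underside. Leave alone.
- paperweight: Glass paperweight, 48 mm diameter, 28 mm high, beside the lamp's foot. Origin: centre of the underside. Leave alone.
- stapler: Stapler 115 x 30 x 37 mm, beside the lamp's foot. Origin: centre of the underside, long axis x. Leave alone.
- mug: White mug, 80 mm diameter, 90 mm high. Origin: centre of the underside, handle at +y. Leave alone.
- pen_cup: Dark steel cup, 72 mm diameter, 95 mm high. Origin: centre of the underside. Leave alone.
- plant: Small plant in a white pot, about 92 mm diameter and 155 mm high. Origin: centre of the underside. Leave alone.
- frame: Standing picture frame, 130 wide (y), 170 mm high, picture facing its -x. Origin: centre of the panel's lower edge. Leave alone.

How it is judged (in metres and radians):
On the way, in this order (a step that is already met when the one before it is completed fails the run):
1. the lamp's head hangs still, centred over the open book (horizontal distance between head and open_book below 0.04 m and velocity of joint swing between -0.05 and 0.05 rad/s), for 0.3 s.
2. the lamp's button is pressed down with the head over the book (horizontal distance between head and open_book below 0.04 m and value of joint switch above 0.0045 m), for 0.05 s.
At the end, for the whole second after the job is handed in: Seen from above, the head's centre is within 40 mm of the open book's middle, arm still; the button was then pressed (4.5 mm or more) and is up again; the lamp stands upright, its foot within 20 mm, the open book within 15 mm and all else within 20 mm of where they were (all of step 1 and value of joint switch below 0.002 m and distance of each of lamp, shut_book, paperweight, stapler, mug, pen_cup, plant, frame from where it was at the start of the episode below 0.02 m and distance of open_book from where it was at the start of the episode below 0.015 m and angle between lamp's own z axis and vertical below 0.05 rad); the robot touches nothing.
It fails at once if the lamp's foot is shifted more than 20 mm, or lifted or tipped (distance of lamp from where it was at the start of the episode above 0.02 m or angle between lamp's own z axis and vertical above 0.1 rad).
It fails at once if the open book is moved more than 15 mm or lifted (distance of open_book from where it was at the start of the episode above 0.015 m).
It fails at once if another thing on the desk is moved more than 20 mm or lifted (distance of any of shut_book, paperweight, stapler, mug, pen_cup, plant, frame from where it was at the start of the episode above 0.02 m).
It fails at once if the lamp's arm is gripped or shoved hard (more than 15 N) (contact force between the fingers and lamp_arm above 15 N).
It fails at once if the button is pressed before the head is over the open book (value of joint switch above 0.0045 m and horizontal distance between head and open_book above 0.06 m).
It also fails if it takes over 58 s, if anything falls off the work surface, if the arm or the gripper's body presses on something with over 40 N, if the wrist force passes 120 N, or if a joint passes its speed limit or range.

## Working session

There is one attempt and no reset: what is moved stays moved. The work goes in short steps, Python scripts to look and compute and a shell command to move; the robot and the scene stay as the last step left them, time stands still between calls to the robot, and variables do not carry over. Pictures are saved under pics/ and viewed, about 8 in all and at most 12, crops included, and the job is handed in when it is done.

```bash
mkdir -p pics; cat > h.py <<'E'
import numpy as np, cv2, pickle
from cell import sense, viewer, workorder
from scipy.spatial.transform import Rotation as R
def grab(n):
    s=sense(); c=viewer.read_camera(n); c['s']=s; pickle.dump(c,open(f'{n}.pkl','wb')); return c
def load(n): return pickle.load(open(f'{n}.pkl','rb'))
def pose(c):
    if 'eye' in c:
        a=np.array(c['attitude'],float); return (R.from_quat(a).as_matrix() if a.size==4 else a), np.array(c['eye'],float)
    T=np.array(c['tool_from_camera']); Rt=R.from_quat(c['s']['tcp_rot']).as_matrix()
    return Rt@T[:3,:3], Rt@T[:3,3]+np.array(c['s']['tool_pos'])
def rays(c,uv):
    p=cv2.undistortPoints(np.array(uv,float).reshape(-1,1,2),np.array(c['mtx']),np.array(c['distortion'])).reshape(-1,2)
    Rm,e=pose(c); return np.c_[p,np.ones(len(p))]@Rm.T,e
def plane(c,uv,z):
    d,e=rays(c,uv); return e+d*((z-e[2])/d[:,2])[:,None]
def depth(c,uv):
    d,e=rays(c,uv); return np.array([e+d[i]*c['range_z'][int(round(v)),int(round(u))] for i,(u,v) in enumerate(uv)])
E
python3 - <<'E'
from h import *
s=sense(); print(s)
for n in ('top','side'):
    c=grab(n); print(n,c['eye'],c['attitude'],c['mtx']); cv2.imwrite(f'pics/{n}0.png',c['img'][:,:,::-1])
E
```

```text
{'time_s': 0.0, 'joint_positions': array([-1.36829846e+00,  2.91279648e-01, -1.54070480e-01,  1.12666185e+00,
       -1.77623272e-05,  1.43150667e+00]), 'qd': array([-0.00122579, -0.00033117,  0.00170586, -0.00023371, -0.00034778,
       -0.00259792]), 'tau': array([-4.78461843e-04, -5.37145650e+01,  3.31366217e+01,  1.60389935e-02,
       -3.64297266e-04,  4.84388050e-07]), 'tool_pos': array([ 175.88255978, -494.21520506,  207.15346699]), 'tcp_rot': array([ 8.17059140e-01, -5.76553547e-01, -4.49241572e-04, -4.09525823e-04]), 'ft_force': array([ 0.20890065, -0.29739684, -0.28680774]), 'wrist_torque': array([ 0.10690268, -0.00467504,  0.03513944]), 'opening': 85.16701617533468}
top [ 453.24012448   11.46396439 1207.00477138] [ 0.71061182 -0.70163027  0.03757464 -0.03652324] [[438.00314572   0.         313.27980488]
 [  0.         438.00314572 233.09730996]
 [  0.           0.           1.        ]]
side [ 135.31758753  931.40340727 1234.74923652] [-0.21747374  0.90062901 -0.36799681  0.07842774] [[570.16765044   0.         320.10657811]
 [  0.         570.16765044 239.48461996]
 [  0.           0.           1.        ]]
```

View pics/top0.png

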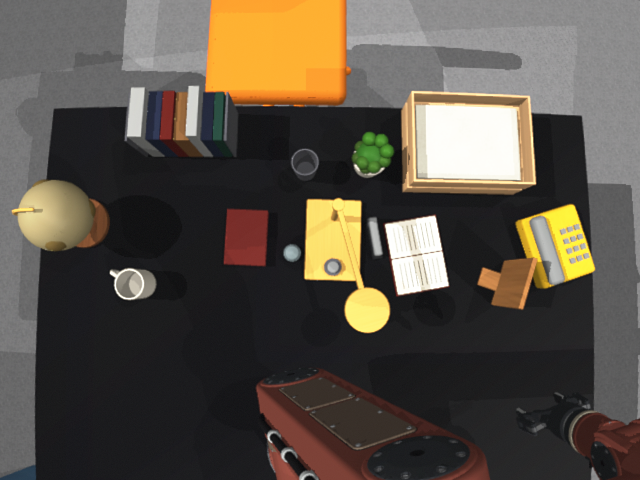

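View pics/side0.png

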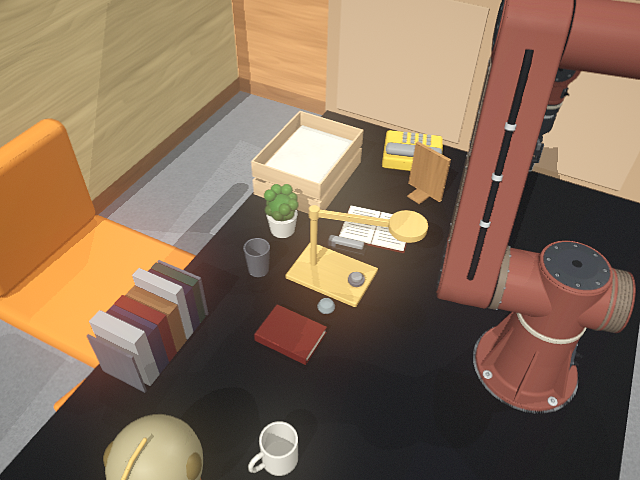

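The top view has world +x up and +y left. It shows the head at (367,310), post top (338,205), button (333,267), open book (417,255), stapler (375,237), paperweight (292,253) and frame (510,282). The side view agrees with this. Next I'll measure positions.

```bash
python3 - <<'E'
from h import *
c=load('top'); im=c['img']; hsv=cv2.cvtColor(im,cv2.COLOR_RGB2HSV)
def big(m,box):
    M=np.zeros(m.shape,np.uint8); x0,y0,x1,y1=box; M[y0:y1,x0:x1]=m[y0:y1,x0:x1]
    k=cv2.findContours(M,0,1)[0]; return max(k,key=cv2.contourArea)
rz=c['range_z']
# book: bright, box
m=((im.min(2)>90)).astype(np.uint8); m=cv2.morphologyEx(m,cv2.MORPH_CLOSE,np.ones((5,5)))
k=big(m,(383,205,460,305)); b=cv2.boxPoints(cv2.minAreaRect(k)); P=plane(c,b,12)
print('book',P.round(0).tolist(),P.mean(0).round(1),np.linalg.norm(np.diff(P,axis=0),axis=1).round(0))
yel=((hsv[:,:,0]>12)&(hsv[:,:,0]<32)&(hsv[:,:,1]>80)&(hsv[:,:,2]>80)).astype(np.uint8)
k=big(cv2.morphologyEx(yel,cv2.MORPH_OPEN,np.ones((21,21))),(335,280,400,345)); (u,v),r=cv2.minEnclosingCircle(k)
P=plane(c,[(u,v),(u+r,v)],228); print('head px',u,v,r,P.round(1),'depth',depth(c,[(u,v)]))
k=big(yel,(300,190,400,340))
foot=((yel>0)).astype(np.uint8)
k=big(cv2.morphologyEx(foot,cv2.MORPH_OPEN,np.ones((9,9))),(298,190,366,286)); b=cv2.boxPoints(cv2.minAreaRect(k)); P=plane(c,b,18)
print('foot',b.tolist(),P.round(0).tolist(),P.mean(0).round(1),np.linalg.norm(np.diff(P,axis=0),axis=1).round(0))
for n,uv,z in [('post',(338.5,204),232),('button',(333,267),30),('stapler',(375,237),37),('pw',(292,253),28),('plant',(373,152),155),('frame',(516,282),150)]:
    print(n,plane(c,[uv],z).round(0),depth(c,[uv]).round(0))
x=cv2.resize(im[190:340,270:470],None,fx=4,fy=4,interpolation=2); cv2.imwrite('pics/top1.png',x[:,:,::-1])
E
```

```text
book [[608.0, -184.0, 12.0], [637.0, -329.0, 12.0], [438.0, -363.0, 12.0], [411.0, -219.0, 12.0]] [ 523.6 -273.9   12. ] [148. 202. 146.]
head px 366.547607421875 309.9285583496094 23.436357498168945 [[ 386.4 -109.7  228. ]
 [ 386.8 -162.   228. ]] depth [[ 386.52684475 -109.46006492  229.58453813]]
foot [[303.6065673828125, 279.2776794433594], [305.26019287109375, 198.25022888183594], [361.6448974609375, 199.40093994140625], [359.99127197265625, 280.42840576171875]] [[453.0, 35.0, 18.0], [675.0, 34.0, 18.0], [674.0, -122.0, 18.0], [451.0, -118.0, 18.0]] [563.  -42.6  18. ] [222. 156. 222.]
post [[623. -45. 232.]] [[623. -46. 229.]]
button [[486. -44.  30.]] [[486. -43.  41.]]
stapler [[ 568. -156.   37.]] [[ 568. -156.   34.]]
pw [[523.  67.  28.]] [[523.  67.  29.]]
plant [[ 768. -135.  155.]] [[ 774. -138.  134.]]
frame [[ 450. -490.  150.]] [[ 450. -507.  116.]]
```

View pics/top1.png

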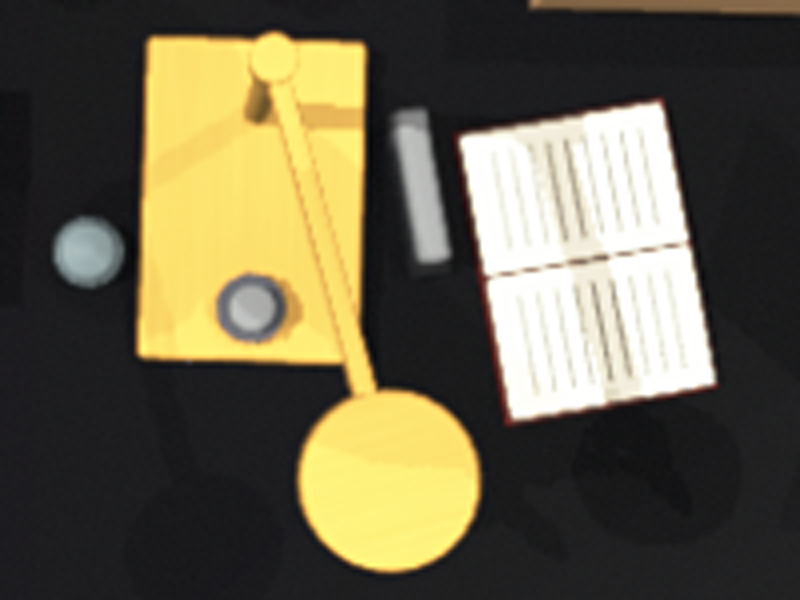

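```bash
python3 -m jog '[-1,0,0,0.04,0,0,0, -1,0,0,0.08,0,0,0, -1,0.01,0.015,0.1,0,0,0, -1,0.03,0.045,0.1,0,0,0, -1,0.05,0.08,0.1,0,0,0, -1,0.07,0.115,0.1,0,0,0, -1,0.09,0.15,0.1,0,0,0, -1,0.11,0.18,0.1,0,0,0, -1,0.13,0.21,0.1,0,0,0, -1,0.14,0.23,0.1,0,0,0, -1,0.14,0.23,0.1,0,0,0, -1,0.14,0.23,0.1,0,0,0]'
```

```text
time_s: 1.1
tool_pos: [316.3, -263.7, 307.7]
tcp_rot: [0.818, -0.575, -0.0, 0.0]
ft_force: [1.0, -0.6, -0.2]
opening: 0.0
```

```bash
python3 -m jog '[-1,0.015,0.023,0,0,0,-0.01, -1,0.035,0.053,0,0,0,-0.03, -1,0.055,0.085,0,0,0,-0.05, -1,0.075,0.118,0,0,0,-0.075, -1,0.095,0.15,0,0,0,-0.075, -1,0.115,0.18,0,0,0,-0.075, -1,0.13,0.205,0,0,0,-0.075, -1,0.137,0.215,0,0,0,-0.075, -1,0.137,0.215,-0.03,0,0,-0.075, -1,0.137,0.215,-0.06,0,0,-0.075, -1,0.137,0.215,-0.06,0,0,-0.075, -1,0.137,0.215,-0.06,0,0,-0.075]'; python3 - <<'E'
from h import *
c=grab('wrist'); cv2.imwrite('pics/w1.png',c['img'][:,:,::-1]); print(c['s']['joint_positions'])
E
```

```text
time_s: 2.1
tool_pos: [452.0, -50.2, 247.1]
tcp_rot: [0.795, -0.607, -0.001, 0.001]
ft_force: [1.2, -0.7, 0.9]
opening: 0.0
[-2.71501138e-01  1.38805889e-01 -2.44628327e-01  1.19055958e+00
 -1.80402141e-04  2.60440871e+00]
```

View pics/w1.png

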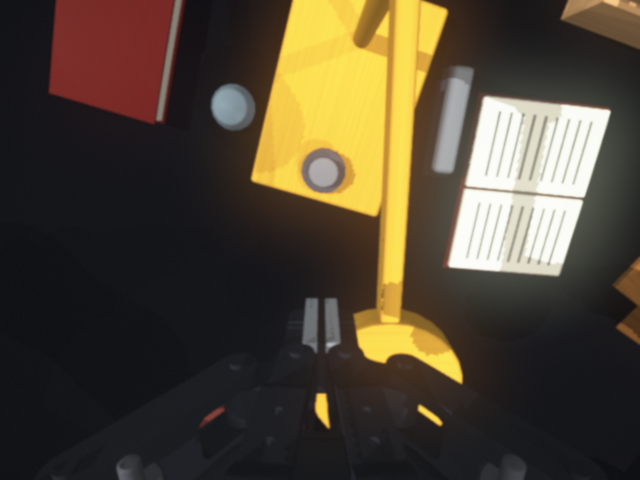

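The bar is vertical in the picture at u≈397, with the fingertips at (322,300) on its +y side and clear. I'll lower alongside it and close in slowly.

```bash
python3 -m jog '[-1,0,0,-0.02,0,0,0, -1,0,0,-0.04,0,0,0, -1,0,0,-0.042,0,0,0, -1,0.0008,-0.003,-0.042,0,0,0, -1,0.0016,-0.006,-0.042,0,0,0, -1,0.0024,-0.009,-0.042,0,0,0, -1,0.0032,-0.012,-0.042,0,0,0, -1,0.004,-0.0145,-0.042,0,0,0, -1,0.0046,-0.017,-0.042,0,0,0, -1,0.005,-0.019,-0.042,0,0,0, -1,0.005,-0.019,-0.042,0,0,0, -1,0.005,-0.019,-0.042,0,0,0]'; python3 - <<'E'
from h import *
c=grab('wrist'); cv2.imwrite('pics/w2.png',c['img'][:,:,::-1]); print(c['s']['ft_force'])
# arc: rigid rotation of TCP about pivot, per 6 deg-ish
p=np.array([623,-45.]); t=np.array(c['s']['tool_pos'])[:2]
for a in np.arange(0,0.91,0.06):
    q=R.from_euler('z',a).as_matrix()[:2,:2]@(t-p)+p; print(round(a,2),(q-t).round(1)/1000)
E
```

```text
time_s: 3.15
tool_pos: [457.9, -68.7, 205.7]
tcp_rot: [0.795, -0.607, -0.0, -0.0]
ft_force: [0.5, -0.1, 0.7]
opening: 0.2
[ 0.47540991 -0.09489509  0.74578405]
0.0 [0. 0.]
0.06 [ 0.0017 -0.0099]
0.12 [ 0.004  -0.0196]
0.18 [ 0.0069 -0.0292]
0.24 [ 0.0104 -0.0386]
0.3 [ 0.0144 -0.0477]
0.36 [ 0.0189 -0.0566]
0.42 [ 0.024  -0.0652]
0.48 [ 0.0296 -0.0735]
0.54 [ 0.0357 -0.0815]
0.6 [ 0.0422 -0.0891]
0.66 [ 0.0492 -0.0962]
0.72 [ 0.0566 -0.103 ]
0.78 [ 0.0644 -0.1092]
0.84 [ 0.0725 -0.115 ]
0.9 [ 0.081  -0.1203]
```

View pics/w2.png

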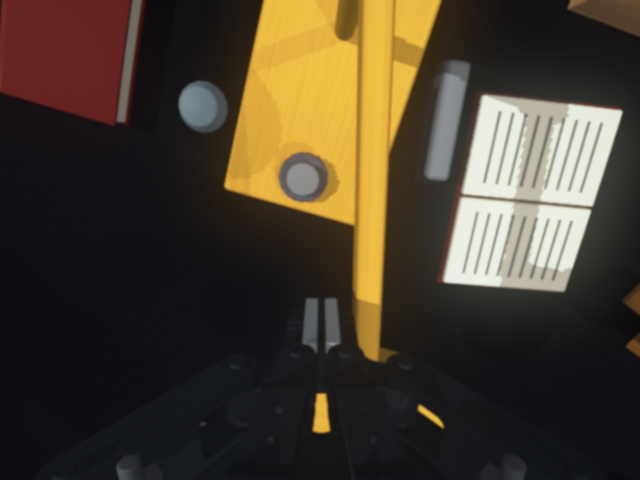

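The finger pair spans u 303–340 and the bar u 355–383, so about 6 mm of gap is left. I'll sweep along the arc gently.

```bash
python3 -m jog '[-1,0.0004,-0.0025,0,0,0,0.015, -1,0.0008,-0.005,0,0,0,0.03, -1,0.0013,-0.0075,0,0,0,0.045, -1,0.0017,-0.0099,0,0,0,0.06, -1,0.0028,-0.0148,0,0,0,0.09, -1,0.004,-0.0196,0,0,0,0.12, -1,0.0054,-0.0244,0,0,0,0.15, -1,0.0069,-0.0292,0,0,0,0.18, -1,0.0086,-0.034,0,0,0,0.21, -1,0.0104,-0.0386,0,0,0,0.24, -1,0.0124,-0.0432,0,0,0,0.27, -1,0.0144,-0.0477,0,0,0,0.30]'; python3 - <<'E'
from h import *
c=grab('wrist'); cv2.imwrite('pics/w3.png',c['img'][:,:,::-1]); print(c['s']['ft_force'],c['s']['joint_positions'])
t0=np.array([457.9,-68.7]); p=np.array([623,-45.])
f=lambda a:R.from_euler('z',a).as_matrix()[:2,:2]@(t0-p)+p
for a in np.arange(.33,0.95,0.03): print(round(a-.3,2),((f(a)-f(.3))/1000).round(4))
E
```

```text
time_s: 4.2
tool_pos: [472.5, -116.8, 205.7]
tcp_rot: [0.877, -0.48, -0.0, 0.0]
ft_force: [-0.4, 0.1, 0.5]
opening: 0.0
[-0.43496583  0.07768263  0.52338938] [-3.92665397e-01  2.19353381e-01 -2.54841986e-01  1.09663371e+00
 -4.20425930e-05  2.17992445e+00]
0.03 [ 0.0022 -0.0045]
0.06 [ 0.0046 -0.0089]
0.09 [ 0.007  -0.0133]
0.12 [ 0.0096 -0.0175]
0.15 [ 0.0124 -0.0217]
0.18 [ 0.0152 -0.0258]
0.21 [ 0.0182 -0.0299]
0.24 [ 0.0213 -0.0338]
0.27 [ 0.0245 -0.0376]
0.3 [ 0.0278 -0.0414]
0.33 [ 0.0313 -0.045 ]
0.36 [ 0.0348 -0.0485]
0.39 [ 0.0385 -0.0519]
0.42 [ 0.0422 -0.0553]
0.45 [ 0.0461 -0.0584]
0.48 [ 0.05   -0.0615]
0.51 [ 0.0541 -0.0645]
0.54 [ 0.0582 -0.0673]
0.57 [ 0.0624 -0.07  ]
0.6 [ 0.0667 -0.0726]
0.63 [ 0.071  -0.0751]
```

View pics/w3.png

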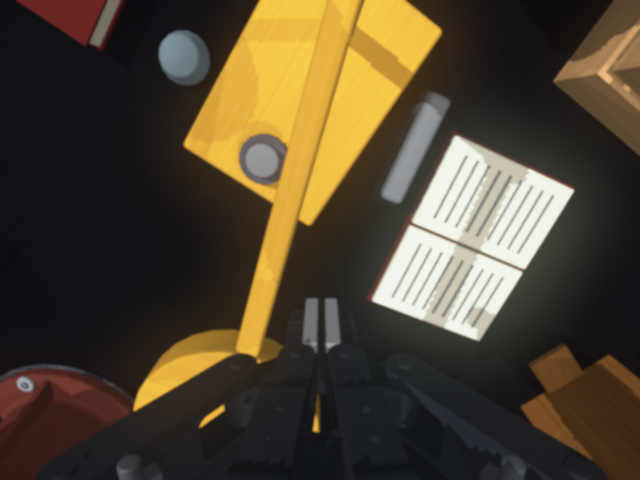

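The bar is now on the finger's other side at (265,270), so something didn't happen as I assumed. I'll look from above and compare depths.

```bash
python3 - <<'E'
from h import *
w=load('wrist'); print('wrist bar pts',depth(w,[(300,170),(280,240),(260,310)]).round(0).tolist()); print('finger tips',depth(w,[(312,305),(331,305)]).round(0).tolist(), w['s']['tool_pos'])
c=grab('top'); x=cv2.resize(c['img'][180:330,270:470],None,fx=4,fy=4,interpolation=2); cv2.imwrite('pics/top2.png',x[:,:,::-1])
E
```

```text
wrist bar pts [[523.0, -74.0, 228.0], [492.0, -83.0, 226.0], [458.0, -92.0, 227.0]]
finger tips [[479.0, -108.0, 239.0], [484.0, -114.0, 239.0]] [ 472.4565664  -116.78979991  205.68157418]
```

View pics/top2.png

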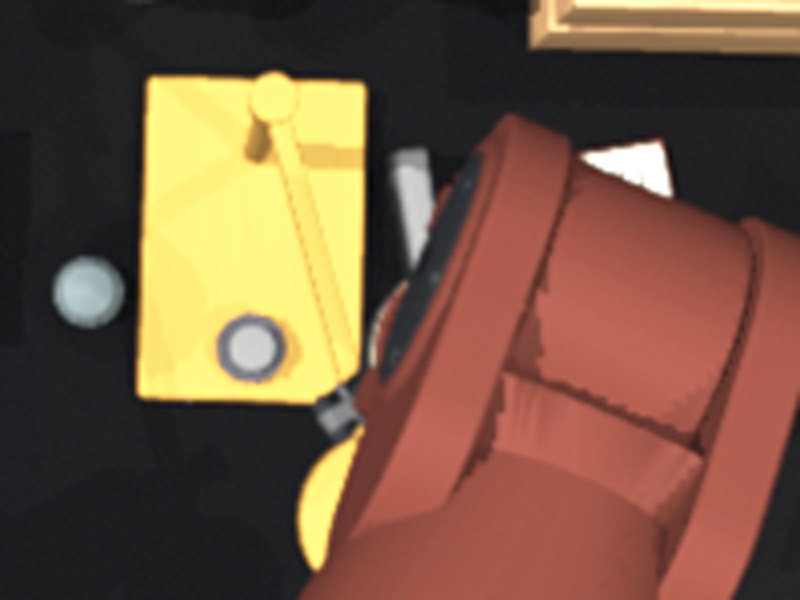

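```bash
python3 - <<'E'
from h import *
w=load('wrist'); Rm,e=pose(w)
for v in list(range(292,302))+[310,325,345]: print(v,depth(w,[(312,v)]).round(0).tolist(),depth(w,[(331,v)]).round(0).tolist(),w['img'][v,312])
t=np.array(w['s']['tool_pos'])
for dz in (0,19,33): print(dz,cv2.projectPoints((Rm.T@(t+[0,0,dz]-e)).reshape(1,3),np.zeros(3),np.zeros(3),np.array(w['mtx']),np.array(w['distortion']))[0].ravel())
print('cam',e,w['tool_from_camera'])
E
```

```text
292 [[381.0, -162.0, -0.0]] [[392.0, -181.0, -1.0]] [39 33 27]
293 [[380.0, -163.0, -0.0]] [[391.0, -182.0, -1.0]] [40 35 29]
294 [[379.0, -164.0, 0.0]] [[390.0, -183.0, -1.0]] [39 34 28]
295 [[377.0, -165.0, -1.0]] [[389.0, -184.0, -2.0]] [39 33 28]
296 [[377.0, -165.0, 1.0]] [[389.0, -184.0, 0.0]] [42 36 32]
297 [[376.0, -166.0, 0.0]] [[387.0, -185.0, -1.0]] [56 54 51]
298 [[479.0, -108.0, 232.0]] [[484.0, -114.0, 233.0]] [82 82 82]
299 [[479.0, -107.0, 234.0]] [[484.0, -114.0, 234.0]] [104 105 107]
300 [[479.0, -108.0, 234.0]] [[484.0, -114.0, 235.0]] [112 115 117]
301 [[479.0, -108.0, 235.0]] [[484.0, -114.0, 235.0]] [114 116 118]
310 [[480.0, -108.0, 244.0]] [[483.0, -114.0, 243.0]] [114 116 118]
325 [[480.0, -108.0, 255.0]] [[483.0, -114.0, 254.0]] [113 116 118]
345 [[479.0, -109.0, 267.0]] [[483.0, -114.0, 267.0]] [111 115 117]
0 [321.61733609 292.34023257]
19 [321.67013326 310.53783371]
33 [321.71686835 326.67302338]
cam [541.62377402 -72.31552115 371.41772266] [[ 9.99999584e-01 -6.13113954e-04 -6.74796140e-04 -2.00561957e-01]
 [ 7.96981602e-04  9.47293029e-01  3.20367418e-01 -8.22227066e+01]
 [ 4.42807946e-04 -3.20367822e-01  9.47293124e-01 -1.65740524e+02]
 [ 0.00000000e+00  0.00000000e+00  0.00000000e+00  1.00000000e+00]]
```

The wrist depth puts the real fingertip about 26 mm above the nominal TCP (z≈232), so it passed over the bar (top at 227) without touching. The wrist force stayed near zero. I'll go back over the bar and lower about 24 mm more.

```bash
python3 -m jog '[-1,0,0,0.02,0,0,0, -1,0,0,0.03,0,0,0, -1,-0.005,0.016,0.03,0,0,-0.1, -1,-0.01,0.032,0.03,0,0,-0.2, -1,-0.0157,0.0525,0.03,0,0,-0.3, -1,-0.0157,0.0525,0.03,0,0,-0.3, -1,-0.0157,0.0525,0.0,0,0,-0.3, -1,-0.0157,0.0525,-0.015,0,0,-0.3, -1,-0.0157,0.0525,-0.024,0,0,-0.3, -1,-0.0157,0.0525,-0.024,0,0,-0.3, -1,-0.0157,0.0525,-0.024,0,0,-0.3]'; python3 - <<'E'
from h import *
w=grab('wrist'); s=w['s'];print(s['tool_pos'],s['ft_force'])
cv2.imwrite('pics/w4.png',w['img'][:,:,::-1])
print(depth(w,[(312,300),(331,300),(312,310)]).round(0))
# bar edges on image rows -> lateral offsets relative to finger
hsv=cv2.cvtColor(w['img'],cv2.COLOR_RGB2HSV)
for v in (200,230,260): 
    z=np.array([depth(w,[(u,v)])[0] for u in range(250,500)]); g=(z[:,2]>218)&(z[:,2]<236); 
    if g.any(): print(v,np.where(g)[0][[0,-1]]+250,z[g][0].round(0),z[g][-1].round(0))
E
```

```text
time_s: 5.22
tool_pos: [456.7, -64.0, 181.9]
tcp_rot: [0.795, -0.607, -0.0, 0.0]
ft_force: [0.6, -0.4, 0.6]
opening: -0.1
[456.69870145 -64.00052229 181.94211516] [ 0.64248102 -0.41102031  0.6099677 ]
[[466. -57. 211.]
 [469. -65. 212.]
 [466. -57. 220.]]
200 [376 412] [516. -69. 219.] [520. -80. 225.]
230 [374 410] [505. -72. 219.] [510. -83. 224.]
260 [373 407] [493. -75. 218.] [499. -85. 226.]
```

```bash
python3 - <<'E'
from h import *
t0=np.array([456.7,-64.0]); p=np.array([623,-45.])
f=lambda a:R.from_euler('z',a).as_matrix()[:2,:2]@(t0-p)+p
for b in (0,.33,.69,.93): print(b,[(round(a-b,2),((f(a)-f(b))/1000).round(4).tolist()) for a in np.arange(b+.03,b+.37,0.03)])
E
```

```text
0 [(np.float64(0.03), [0.0006, -0.005]), (np.float64(0.06), [0.0014, -0.0099]), (np.float64(0.09), [0.0024, -0.0149]), (np.float64(0.12), [0.0035, -0.0198]), (np.float64(0.15), [0.0047, -0.0246]), (np.float64(0.18), [0.0061, -0.0295]), (np.float64(0.21), [0.0076, -0.0342]), (np.float64(0.24), [0.0093, -0.039]), (np.float64(0.27), [0.0111, -0.0437]), (np.float64(0.3), [0.013, -0.0483]), (np.float64(0.33), [0.0151, -0.0529]), (np.float64(0.36), [0.0174, -0.0574])]
0.33 [(np.float64(0.03), [0.0022, -0.0045]), (np.float64(0.06), [0.0046, -0.0089]), (np.float64(0.09), [0.0071, -0.0133]), (np.float64(0.12), [0.0097, -0.0176]), (np.float64(0.15), [0.0124, -0.0218]), (np.float64(0.18), [0.0153, -0.0259]), (np.float64(0.21), [0.0183, -0.0299]), (np.float64(0.24), [0.0214, -0.0339]), (np.float64(0.27), [0.0246, -0.0377]), (np.float64(0.3), [0.028, -0.0415]), (np.float64(0.33), [0.0314, -0.0451]), (np.float64(0.36), [0.035, -0.0486])]
0.69 [(np.float64(0.03), [0.0037, -0.0034]), (np.float64(0.06), [0.0074, -0.0067]), (np.float64(0.09), [0.0113, -0.01]), (np.float64(0.12), [0.0153, -0.013]), (np.float64(0.15), [0.0193, -0.016]), (np.float64(0.18), [0.0235, -0.0188]), (np.float64(0.21), [0.0277, -0.0216]), (np.float64(0.24), [0.032, -0.0242]), (np.float64(0.27), [0.0364, -0.0266]), (np.float64(0.3), [0.0408, -0.0289]), (np.float64(0.33), [0.0453, -0.0311]), (np.float64(0.36), [0.0499, -0.0332])]
0.93 [(np.float64(0.03), [0.0044, -0.0025]), (np.float64(0.06), [0.0088, -0.0048]), (np.float64(0.09), [0.0133, -0.007]), (np.float64(0.12), [0.0179, -0.009]), (np.float64(0.15), [0.0226, -0.011]), (np.float64(0.18), [0.0273, -0.0127]), (np.float64(0.21), [0.032, -0.0144]), (np.float64(0.24), [0.0368, -0.0159]), (np.float64(0.27), [0.0416, -0.0172]), (np.float64(0.3), [0.0465, -0.0184]), (np.float64(0.33), [0.0514, -0.0195]), (np.float64(0.36), [0.0564, -0.0204])]
```

```bash
python3 -m jog '[-1,0.0003,-0.0025,0,0,0,0.015, -1,0.0006,-0.005,0,0,0,0.03, -1,0.001,-0.0075,0,0,0,0.045, -1,0.0014,-0.0099,0,0,0,0.06, -1,0.0019,-0.0124,0,0,0,0.075, -1,0.0024,-0.0149,0,0,0,0.09, -1,0.0035,-0.0198,0,0,0,0.12, -1,0.0047,-0.0246,0,0,0,0.15, -1,0.0061,-0.0295,0,0,0,0.18, -1,0.0061,-0.0295,0,0,0,0.18, -1,0.0061,-0.0295,0,0,0,0.18]'; cat > bar.py <<'E'
from h import *
w=grab('wrist'); s=w['s'];print(s['tool_pos'],s['ft_force'])
q=R.from_quat(s['tcp_rot']).as_matrix()[:,0]; print('toolx',np.degrees(np.arctan2(q[1],q[0])))
C=[]
for v in range(150,290,10):
    z=depth(w,[(u,v) for u in range(330,480)]); g=(z[:,2]>224)&(z[:,2]<230)
    if 8<g.sum()<60: C.append(z[g].mean(0))
C=np.array(C); d=C[-1]-C[0]; d=np.linalg.svd(C[:,:2]-C[:,:2].mean(0))[2][0]; d*=-np.sign(d[0]) 
m=C[:,:2].mean(0); print('bar dir from -x deg',np.degrees(np.arctan2(-d[1],-d[0])), 'pivot->mid', np.degrees(np.arctan2(-(m[1]+45),-(m[0]-623))),len(C))
a=np.arctan2(-(m[1]+45),-(m[0]-623)); print('head est',623-245*np.cos(a),-45-245*np.sin(a))
E
python3 bar.py
```

```text
time_s: 6.18
tool_pos: [462.8, -93.6, 181.6]
tcp_rot: [0.846, -0.533, -0.0, 0.0]
ft_force: [-1.3, 0.2, -0.8]
opening: -0.1
[462.75605317 -93.60990732 181.64552049] [-1.26402961  0.18539024 -0.7971848 ]
toolx -64.45806890776736
bar dir from -x deg 24.460256266155685 pivot->mid 23.85728350981767 14
head est 398.93384082011033 -144.09266527030312
```

The bar is moving with the finger (15° → 24°).

```bash
python3 - <<'E'
from h import *
t0=np.array([456.7,-64.0]); p=np.array([623,-45.])
f=lambda a:R.from_euler('z',a).as_matrix()[:2,:2]@(t0-p)+p
for b in (.18,.54): print(b,[(round(float(a-b),2),((f(a)-f(b))/1000).round(4).tolist()) for a in np.arange(b+.03,b+.37,0.03)])
E
```

```text
0.18 [(0.03, [0.0015, -0.0048]), (0.06, [0.0032, -0.0095]), (0.09, [0.005, -0.0142]), (0.12, [0.007, -0.0188]), (0.15, [0.009, -0.0234]), (0.18, [0.0113, -0.0279]), (0.21, [0.0136, -0.0323]), (0.24, [0.0161, -0.0367]), (0.27, [0.0187, -0.041]), (0.3, [0.0215, -0.0452]), (0.33, [0.0243, -0.0493]), (0.36, [0.0273, -0.0533])]
0.54 [(0.03, [0.0031, -0.0039]), (0.06, [0.0063, -0.0078]), (0.09, [0.0097, -0.0115]), (0.12, [0.0131, -0.0152]), (0.15, [0.0167, -0.0187]), (0.18, [0.0204, -0.0221]), (0.21, [0.0241, -0.0255]), (0.24, [0.028, -0.0287]), (0.27, [0.032, -0.0318]), (0.3, [0.036, -0.0347]), (0.33, [0.0402, -0.0376]), (0.36, [0.0444, -0.0403])]
```

```bash
python3 -m jog '[-1,0.0015,-0.0048,0,0,0,0.03, -1,0.0032,-0.0095,0,0,0,0.06, -1,0.005,-0.0142,0,0,0,0.09, -1,0.007,-0.0188,0,0,0,0.12, -1,0.009,-0.0234,0,0,0,0.15, -1,0.0113,-0.0279,0,0,0,0.18, -1,0.0136,-0.0323,0,0,0,0.21, -1,0.0161,-0.0367,0,0,0,0.24, -1,0.0187,-0.041,0,0,0,0.27, -1,0.0215,-0.0452,0,0,0,0.30, -1,0.0243,-0.0493,0,0,0,0.33, -1,0.0273,-0.0533,0,0,0,0.36]' && python3 bar.py
```

```text
time_s: 7.23
tool_pos: [489.9, -146.4, 181.6]
tcp_rot: [0.928, -0.372, -0.0, -0.0]
ft_force: [-0.4, 0.2, 0.4]
opening: -0.0
[ 489.8642701  -146.40730099  181.61287882] [-0.39644718  0.19269417  0.39452176]
toolx -43.711046950219135
bar dir from -x deg 44.47490035721718 pivot->mid 43.60384927931239 14
head est 445.5892453041628 -213.96870751193387
```

```bash
python3 -m jog '[-1,0.0031,-0.0039,0,0,0,0.03, -1,0.0063,-0.0078,0,0,0,0.06, -1,0.0097,-0.0115,0,0,0,0.09, -1,0.0131,-0.0152,0,0,0,0.12, -1,0.0167,-0.0187,0,0,0,0.15, -1,0.0204,-0.0221,0,0,0,0.18, -1,0.0241,-0.0255,0,0,0,0.21, -1,0.028,-0.0287,0,0,0,0.24, -1,0.032,-0.0318,0,0,0,0.27, -1,0.036,-0.0347,0,0,0,0.30, -1,0.036,-0.0347,0,0,0,0.30, -1,0.036,-0.0347,0,0,0,0.30]' && python3 bar.py; python3 - <<'E'
from h import *
c=grab('top'); x=np.hstack([c['img'][180:380,260:480],load('wrist')['img'][::2,::2][:200,:300]]); cv2.imwrite('pics/c5.png',cv2.resize(x,None,fx=1.5,fy=1.5)[:,:,::-1])
E
```

```text
time_s: 8.28
tool_pos: [525.9, -181.1, 181.6]
tcp_rot: [0.973, -0.231, -0.0, -0.0]
ft_force: [0.5, 0.3, -0.3]
opening: 0.1
[ 525.94608318 -181.10382736  181.58764415] [ 0.46168394  0.30952357 -0.251231  ]
toolx -26.678921753037145
bar dir from -x deg 62.054955980254405 pivot->mid 61.241592122426745 14
head est 505.1262323115527 -259.7807600576224
```

View pics/c5.png

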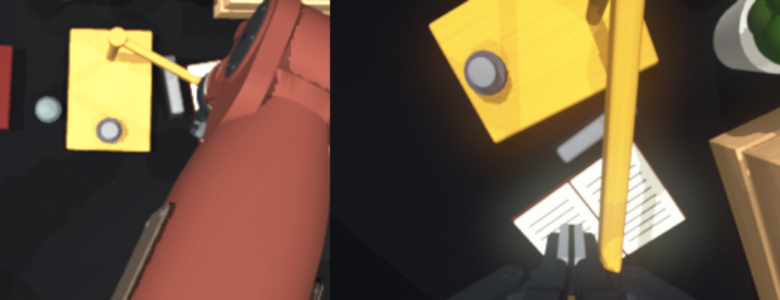

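The pictures show the bar following the finger, with the head coming over the book. About 5° is left. I'll finish slowly, back off and lift.

```bash
python3 -m jog '[-1,0.002,-0.0014,0,0,0,0.015, -1,0.0042,-0.0028,0,0,0,0.03, -1,0.0063,-0.0042,0,0,0,0.045, -1,0.0084,-0.0055,0,0,0,0.06, -1,0.0105,-0.0067,0,0,0,0.075, -1,0.012,-0.0077,0,0,0,0.085, -1,0.012,-0.0077,0,0,0,0.085, -1,0.006,-0.005,0,0,0,0.085, -1,-0.002,-0.002,0,0,0,0.085, -1,-0.014,0.002,0,0,0,0.085, -1,-0.014,0.002,0.03,0,0,0.085, -1,-0.014,0.002,0.07,0,0,0.085]' && python3 bar.py
```

```text
time_s: 9.38
tool_pos: [508.3, -177.6, 249.6]
tcp_rot: [0.982, -0.188, -0.004, -0.001]
ft_force: [1.2, -0.9, 0.3]
opening: -0.2
[ 508.32794709 -177.56838057  249.58141743] [ 1.23657381 -0.8652679   0.29249247]
toolx -21.72730146306991
bar dir from -x deg 66.93202780248714 pivot->mid 65.96074543094828 14
head est 523.1962028908528 -268.7503119161986
```

The head estimate is (523,−269) against the book at (524,−274), 5 mm apart. Next I'll go above the button at about (487,−43).

```bash
python3 -m jog '[-1,-0.005,0.005,0.01,0,0,0, -1,-0.015,0.03,0.01,0,0,0, -1,-0.02,0.06,0.01,0,0,0, -1,-0.022,0.09,0,0,0,0, -1,-0.024,0.115,-0.01,0,0,0, -1,-0.025,0.135,-0.03,0,0,0, -1,-0.025,0.135,-0.06,0,0,0, -1,-0.025,0.135,-0.09,0,0,0, -1,-0.025,0.135,-0.12,0,0,0, -1,-0.025,0.135,-0.12,0,0,0, -1,-0.025,0.135,-0.12,0,0,0]'; python3 - <<'E'
from h import *
w=grab('wrist'); print(w['s']['tool_pos'],w['s']['ft_force']); cv2.imwrite('pics/w6.png',w['img'][:,:,::-1])
c=grab('top'); cv2.imwrite('pics/t6.png',c['img'][:,:,::-1])
print('tip',depth(w,[(312,300),(331,300)]).round(0))
E
```

```text
time_s: 10.35
tool_pos: [485.0, -43.7, 131.1]
tcp_rot: [0.982, -0.188, -0.002, -0.0]
ft_force: [0.4, 0.0, 0.2]
opening: 0.3
[485.02098108 -43.74642215 131.10083197] [0.35327125 0.03649051 0.21593411]
tip [[485. -32. 161.]
 [493. -35. 160.]]
```

View pics/w6.png

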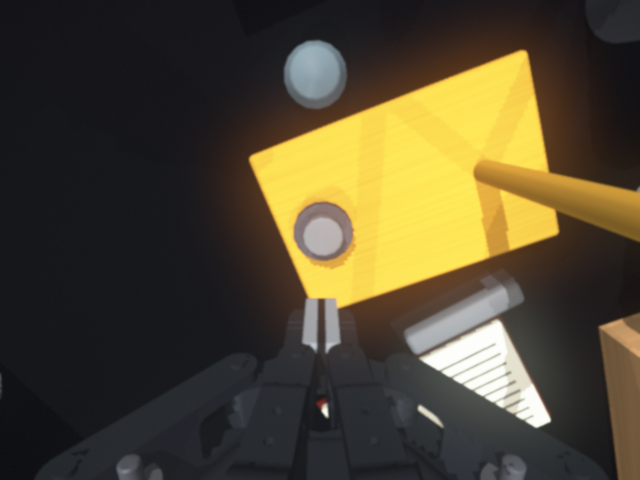

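The button cap is at about (322,236) in the wrist view, aligned with the fingers.

```bash
python3 - <<'E'
from h import *
w=load('wrist'); D=depth(w,[(322,236),(310,236),(334,236),(322,246),(322,226),(270,180)]); print(D.round(1)); print(plane(w,[(322,236)],41))
E
```

```text
[[485.8 -41.7  39.5]
 [477.4 -38.3  39.7]
 [494.4 -44.9  40. ]
 [482.9 -49.1  39.7]
 [488.7 -34.4  39.3]
 [462.1   9.8  16.3]]
[[486.0092341  -41.25130376  41.        ]]
```

```bash
python3 -m jog '[-1,0.001,0,-0.03,0,0,0, -1,0.001,0,-0.06,0,0,0, -1,0.001,0,-0.08,0,0,0, -1,0.001,0,-0.09,0,0,0, -1,0.001,0,-0.1,0,0,0, -1,0.001,0,-0.1,0,0,0]'; python3 - <<'E'
from h import *
w=grab('wrist'); print(w['s']['tool_pos'],w['s']['ft_force'])
print('tip',depth(w,[(312,300),(331,300)]).round(0)); cv2.imwrite('pics/w7.png',w['img'][150:400,170:470][:,:,::-1])
E
```

```text
time_s: 10.95
tool_pos: [488.3, -44.5, 31.8]
tcp_rot: [0.982, -0.189, 0.0, -0.0]
ft_force: [-1.7, 1.1, 0.2]
opening: 0.1
[488.29195135 -44.53174288  31.81860299] [-1.65154181  1.08661032  0.23904709]
tip [[488. -33.  60.]
 [496. -35.  62.]]
```

View pics/w7.png

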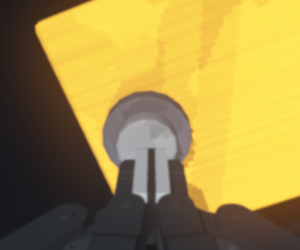

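The fingertip is over the cap and about 19 mm above it. I'll go down slowly.

```bash
python3 -m jog '[-1,-0.001,0.002,-0.006,0,0,0, -1,-0.001,0.002,-0.012,0,0,0, -1,-0.001,0.002,-0.015,0,0,0, -1,-0.001,0.002,-0.018,0,0,0, -1,-0.001,0.002,-0.02,0,0,0, -1,-0.001,0.002,-0.021,0,0,0, -1,-0.001,0.002,-0.021,0,0,0, -1,-0.001,0.002,-0.021,0,0,0]'
```

```text
time_s: 11.67
tool_pos: [487.4, -42.3, 10.9]
tcp_rot: [0.982, -0.188, 0.0, -0.0]
ft_force: [0.4, 1.2, 4.2]
opening: -0.2
```

```bash
python3 -m jog '[-1,0,0,-0.001,0,0,0, -1,0,0,-0.002,0,0,0, -1,0,0,-0.002,0,0,0, -1,0,0,-0.002,0,0,0]'
```

```text
time_s: 12.0
tool_pos: [487.5, -42.4, 10.1]
tcp_rot: [0.982, -0.188, 0.001, 0.0]
ft_force: [-5.1, 2.3, 23.4]
opening: -0.1
```

The force went from 4 to 23 N with no further travel, so the button is on its stop. I'll retract straight up and clear.

```bash
python3 -m jog '[-1,0,0,0.003,0,0,0, -1,0,0,0.015,0,0,0, -1,0,0,0.04,0,0,0, -1,0,0,0.08,0,0,0, -1,0,0,0.12,0,0,0, -1,0,0,0.16,0,0,0, -1,-0.03,0.01,0.19,0,0,0, -1,-0.06,0.03,0.21,0,0,0, -1,-0.09,0.05,0.22,0,0,0, -1,-0.12,0.08,0.22,0,0,0, -1,-0.12,0.11,0.22,0,0,0, -1,-0.12,0.11,0.22,0,0,0]'; python3 - <<'E'
from h import *
c=grab('top'); print(c['s']['ft_force'],c['s']['tool_pos'],c['s']['qd'].round(3)); s=grab('side')
x=np.hstack([c['img'][130:380,200:560],s['img'][130:380,220:480]]); cv2.imwrite('pics/fin.png',cv2.resize(x,None,fx=1.28,fy=1.28)[:,:,::-1])
E
```

```text
time_s: 13.0
tool_pos: [365.3, 71.1, 229.1]
tcp_rot: [0.982, -0.187, 0.0, -0.001]
ft_force: [-0.5, -0.8, -0.9]
opening: 0.3
[-0.48005863 -0.75463387 -0.90944698] [365.30051153  71.12392301 229.14572702] [-0.078  0.036  0.027 -0.015 -0.034 -0.124]
```

View pics/fin.png

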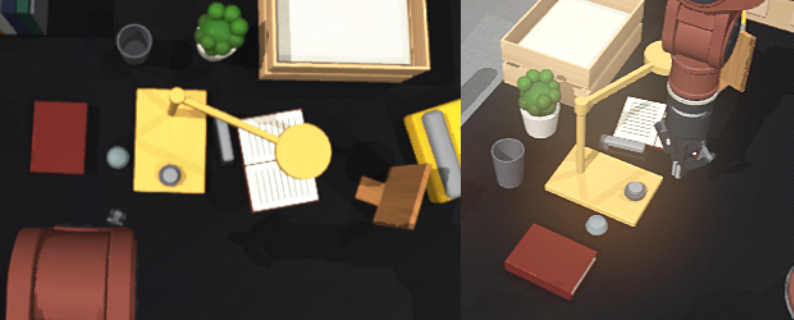

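From above the head sits over the book, allowing for parallax, and nothing looks disturbed. I'll check the numbers.

```bash
python3 - <<'E'
from h import *
c=load('top'); im=c['img']; hsv=cv2.cvtColor(im,cv2.COLOR_RGB2HSV)
yel=((hsv[:,:,0]>12)&(hsv[:,:,0]<32)&(hsv[:,:,1]>80)&(hsv[:,:,2]>80)).astype(np.uint8)
def big(m,b):
    M=np.zeros_like(m); M[b[1]:b[3],b[0]:b[2]]=m[b[1]:b[3],b[0]:b[2]]; return max(cv2.findContours(M,0,1)[0],key=cv2.contourArea)
(u,v),r=cv2.minEnclosingCircle(big(cv2.morphologyEx(yel,cv2.MORPH_OPEN,np.ones((21,21))),(400,215,475,285)))
h=plane(c,[(u,v)],228)[0]; print('head',u,v,r,h,'dist to book',np.hypot(*(h[:2]-[523.6,-273.9])), 'to pivot',np.hypot(*(h[:2]-[623,-45])))
P=plane(c,cv2.boxPoints(cv2.minAreaRect(big(cv2.morphologyEx(yel,cv2.MORPH_OPEN,np.ones((9,9))),(298,190,363,286)))),18); print('foot',P.mean(0))
m=cv2.morphologyEx((im.min(2)>90).astype(np.uint8),cv2.MORPH_CLOSE,np.ones((5,5)))
k=np.vstack([x for x in cv2.findContours(m[205:305,383:460].copy(),0,1,offset=(383,205))[0] if cv2.contourArea(x)>50]); b=cv2.boxPoints(cv2.minAreaRect(k)); P=plane(c,b,12); print('book',P.mean(0),np.linalg.norm(np.diff(P,axis=0),axis=1))
print('button',depth(c,[(333,267)]))
E
```

```text
head 436.0179138183594 248.1584014892578 22.91791534423828 [ 525.58921947 -267.22504339  228.        ] dist to book 6.9650584918635 to pivot 242.637239670921
foot [562.94038827 -42.27076065  18.        ]
book [ 529.6379913  -294.10076716   12.        ] [197.72174854 206.74034312 194.92512606]
button [[486.07076153 -43.13241182  39.14418791]]
```

```bash
python3 -m jog '[-1,0,0,0,0,0,0,-1,0,0,0,0,0,0,-1,0,0,0,0,0,0,-1,0,0,0,0,0,0]'; python3 -c "
from h import *
print(workorder.hand_in())"
```

```text
time_s: 13.43
tool_pos: [367.3, 67.0, 228.5]
tcp_rot: [0.982, -0.189, -0.0, 0.0]
ft_force: [-0.1, -0.2, -0.3]
opening: 0.1
the job is handed in; nothing more can be done
None
```

I pushed the lamp's arm round with the shut fingertips until its head hung over the open book. I then pressed the button onto its stop, let go, and handed in at about 13.4 s, with the robot clear of everything.

**First sweep missed:** the fingertips were really about 26 mm higher than the reported tool position, so they passed just over the bar without touching it. I went back, lowered by 24 mm, and the second sweep moved the arm.

**Last checks:**
- **Head:** about 7 mm from the book's middle (limit 40 mm).
- **Foot:** unmoved within the measuring error (under 1 mm).
- **Button:** the push force rose from 4 to 23 N with almost no further travel, so I take it as fully down. Afterwards its top measured about 39 mm above the desk, against about 40 mm before the press, so it is up again.
- **Everything else:** nothing looked disturbed in the final pictures, and wrist force was back near zero.

**Not confirmed:**
- **Book:** my final automatic measurement of it was unusable because the head partly covered it (wrong size, centre 21 mm off). Its visible corners, read by eye, agree with the first picture to about 2 pixels (roughly 5 mm).
- **Lamp light:** I could not clearly see in the pictures that it was on.

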